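# Bring the free pocket round and load the sample tin

### The arm

A 6-joint arm with a two-finger parallel gripper is mounted at the origin on the work surface. World frame = base frame: x ahead of the robot, y to its left, z up, the work surface at z = 0. Lengths are in m, angles in rad, forces in N, time in s.
With the tool pointing down it reaches from about 0.35 to 0.85 m from the base axis. Payload 8.1 kg.
Tool frame: the origin (TCP) lies midway between the tips of the shut fingers; the grasp point (between the pads) lies 19 mm behind it; z points along the fingers, y is the line along which they close (so a half turn about z gives the same grasp; the last joint's range is limited). The gripper opens to 93 mm and grips with 3 to 60 N. Pads are 15 mm wide; open, the fingers measure 128 mm over their backs; the gripper's body (75 mm by 188 mm) begins 65 mm behind the grasp point.
Start: joints at [-1.303, 0.13, 1.488, -0, 1.523, -0.085], TCP at [0.207, -0.563, 0.219] pointing down, gripper open.
Joint ranges: [-2.96, 2.96], [-0.89, 2.26], [0.02, 2.5], [-1.34, 4.48], [0, 2.73], [-2.66, 2.66]. Speed limits (rad/s): [2.39, 2.39, 2.79, 3.14, 3.14, 3.14].

### API

Orientations are given as a rotation vector (axis times angle).
In Python, from plant import read_state, read_camera, get_calibration, close_job gives the robot as it stands.
- The arm moves only by the shell command python3 -m crank 'ROWS' [FORCE]. ROWS is JSON, a list that holds one entry, the list of rows, each a list of 7 numbers: the gripper's target within -1 to 1 (fully open at 1, half-way at 0, shut at -1), then the shift along the tool's x, y, z as a fraction of full scale, then the turn, a rotation vector about the tool's x, y, z as a fraction of full scale. In form: [[[grip, x, y, z, rx, ry, rz], ...]]. A call has exactly 5 rows; each row is the pose to reach, as a shift and turn from the pose commanded when the call began, along the tool's axes at that moment; what a row does not reach only later rows make up. Full scale, the value 1, is 0.5 m for a shift and 90 degrees for a turn. A row lasts 1/8 s, in which the tool goes at most 62.5 mm and 10.7 degrees, less where a joint would pass 70% of its speed; a pose out of reach is approached as far as the arm can. A call with a number of a shift or a turn outside -1 to 1 is refused whole. A call with a gripper value outside its range is refused whole. The fingers move at their own pace and stop on an object; FORCE is the grip in N (left out, the last holds). Time passes only in rows, so rows that repeat a pose let the fingers close, or fill a call up. It gives the time, the measured TCP pose, the force, the opening and the grip force at its end, in the units of the state.
- read_state(): the state, without advancing time (a new reading comes with each control period).
- read_camera(name): name is "side" or "top" or "wrist"; returns the picture (400x640x3 uint8, red, green, blue); there is no depth.
- get_calibration(name): a dict with "fx", "fy", "cx", "cy" (pixels), "dist_coeffs" ([k1, k2, p1, p2, k3] as OpenCV has them; the pictures are not rectified), "eye" and "orientation" of the camera in the world; the wrist camera has in their place "mount" (4x4, takes a point from camera to tool coordinates, whose origin is the TCP and whose axes are the flange's). Camera axes: x right, y down, z forward; pixel columns grow to the right and rows downward; lengths in m; the calibration is good to about 2 mm. A picture is of the moment at which its call begins: read the wrist's pose just before it. get_calibration takes no time and is no camera call.
- close_job(): hands the job in; it is judged then, once.
The state is a dict: "t": time; "q": joint angles; "dq": joint speeds; "joint_torque": joint torques, N m; "tool_pos": TCP position; "orientation": TCP orientation; "force": force on the tool from outside, world axes, zero at the start; "wrist_torque": the same for the moment, N m; "opening": finger opening in m; "gripper_force": force on a finger pad.
Only numpy, scipy, OpenCV 4.12 (cv2) and the standard library are available. Lean on these libraries where they do the work, as an engineer would, in place of code of your own. Each camera call takes 0.05 s, during which the arm holds its last target. There are 200 camera calls.

### The job

Turn the sampler's carousel until the free blue pocket faces the red pointer (the loading point), and only then load the blue-lidded sample tin: keep it upright and set it gently, without dropping it, right down into that pocket, with the pocket still lined up with the pointer. Leave the white-lidded tin, the bottle and the spatula where they are.

Things in the scene. Friction and masses are not known exactly. Their poses are not given: they have to be found in the camera images.
- sampler: Fixed cream round base, 330 mm across, 44 mm high; origin at the centre of its underside, on the carousel's axis. Its -x axis points to the loading point, a nose with a red arrow and red tab (reaches 205 mm from the axis, 85 mm high); at +x a control panel, 50 mm high, reaches 215 mm. On it turns a steel disc, 290 mm across, top 56 mm above the table, with five pockets and a central grip.
- carousel (a joint): Angle of the carousel on the base about the vertical, rad, growing counter-clockwise from above; 0 (or a full turn) = free pocket exactly at the loading point. It starts well away from there. Turns freely either way past every position, with light friction (about 0.06 N m) and no click stops, and stays where it is left.
- turn_grip (a point): Point to grip the carousel's black bar, on the axis, 141 mm above the table. The bar is 14 mm thick, 60 mm long, 48 mm high, its top 157 mm above the table; a 64 mm collar lies below it (top 109 mm above the table). The bar's length lies along this point's x axis, whose -x points to the free pocket; it turns with the carousel. Pinch it across its thickness from above.
- free_pocket (a point): Centre of the floor of the free blue pocket, 61 mm above the table, 100 mm from the axis; turns with the carousel. Inside diameter 64 mm, wall 4 mm, 12 mm deep (rim 73 mm above the table). The other four pockets, grey, 72 degrees apart, hold white-lidded tins fast in the carousel (tops 123 mm above the table).
- loading_point (a point): Fixed point on the base, 100 mm from the axis on the side of the red pointer, 61 mm above the table: the centre of the free pocket's floor must come here.
- blue_tin: The loose sample tin to load: aluminium, 57 mm across, 32 mm high with its blue lid, and on the lid a blue upright round grip 18 mm thick and 30 mm tall (its top 62 mm above the underside). About 0.2 kg. Origin at the centre of its underside, z up. It stands on the table.
- white_tin: A loose tin just like it, but with a white lid, standing on the table; leave it. Origin at the centre of its underside.
- solvent: Amber bottle 66 mm across, 150 mm high, standing to the left of the sampler; leave it. Origin at the centre of its underside.
- spatula: Spatula about 280 mm long, 20 mm high, lying on the table to the left of the sampler; leave it.
Not all that is in view belongs to the job. Leave any black, green or turquoise look-alike of the blue_tin alone.

How it is judged:
By the outcome, as a careful person would: the job done as asked, in the order asked, and still so for the second after the job is handed in, with the robot touching nothing.
It also fails if it takes over 72 s, if anything falls off the work surface, if the arm or the gripper's body presses on something with over 40 N, if the wrist force passes 120 N, or if a joint passes its speed limit or range.

## Working session

There is one attempt and no reset: what is moved stays moved. The work goes in short steps, Python scripts to look and compute and a shell command to move; the robot and the scene stay as the last step left them, time stands still between calls to the robot, and variables do not carry over. Pictures are saved under pics/ and viewed, at most 10 in all, crops included, and the job is handed in when it is done.

```bash
ls; mkdir -p pics; cat > h.py <<'E'
import numpy as np, cv2
from scipy.spatial.transform import Rotation as R
from plant import *
def snap(n,f):
    im=read_camera(n); cv2.imwrite('pics/'+f,cv2.cvtColor(im,cv2.COLOR_RGB2BGR)); return im
E
python3 - <<'E'
from h import *
print(read_state())
for n in ("side","top","wrist"): print(n,get_calibration(n))
snap("top","top1.png"); snap("side","side1.png")
E
```

```text
pics
{'t': 0.0, 'q': array([-1.30341008e+00,  1.31149579e-01,  1.48929268e+00, -3.80709900e-05,
        1.52299378e+00, -8.54185002e-02]), 'dq': array([5.06904958e-05, 2.89590679e-04, 1.66128998e-04, 4.62696578e-04,
       1.17977576e-04, 1.08366522e-04]), 'joint_torque': array([-1.58715648e-03, -5.59841216e+01, -4.91761959e+01,  7.64317461e-02,
        3.51497729e-02, -1.17902518e-04]), 'tool_pos': array([ 0.20716285, -0.5624874 ,  0.21758702]), 'orientation': array([-3.09103516e+00, -5.50996018e-01,  3.22382971e-04]), 'force': array([-0.03411845, -1.02644344,  0.61406685]), 'wrist_torque': array([ 0.00967271, -0.03305379,  0.03084799]), 'gripper_force': 0.0, 'opening': 0.09304502326947248}
side {'fx': 405.2827869457948, 'fy': 405.2827869457948, 'cx': 318.66081970620934, 'cy': 201.88172710463135, 'dist_coeffs': array([0.00455903, 0.        , 0.        , 0.        , 0.        ]), 'eye': array([-0.04585589,  0.83025831,  0.97669733]), 'orientation': array([-0.77609081,  2.52014709, -1.15204858])}
top {'fx': 385.39708969117925, 'fy': 385.39708969117925, 'cx': 323.9427135144836, 'cy': 202.90269999326898, 'dist_coeffs': array([-0.07544948,  0.        ,  0.        ,  0.        ,  0.        ]), 'eye': array([ 0.44047194, -0.0084684 ,  1.17977523]), 'orientation': array([-2.20310626,  2.14283747, -0.03202357])}
wrist {'fx': 313.4514879336472, 'fy': 313.4514879336472, 'cx': 318.8479871516811, 'cy': 196.3940810122565, 'dist_coeffs': array([0.01179583, 0.        , 0.        , 0.        , 0.        ]), 'mount': array([[ 2.68146827e-04, -9.57261836e-01, -2.89222586e-01,
         8.18787509e-02],
       [ 9.99999498e-01, -2.25829263e-05,  1.00187357e-03,
         4.77359920e-04],
       [-9.65586828e-04, -2.89222710e-01,  9.57261350e-01,
        -1.65831938e-01],
       [ 0.00000000e+00,  0.00000000e+00,  0.00000000e+00,
         1.00000000e+00]])}
```

View pics/top1.png

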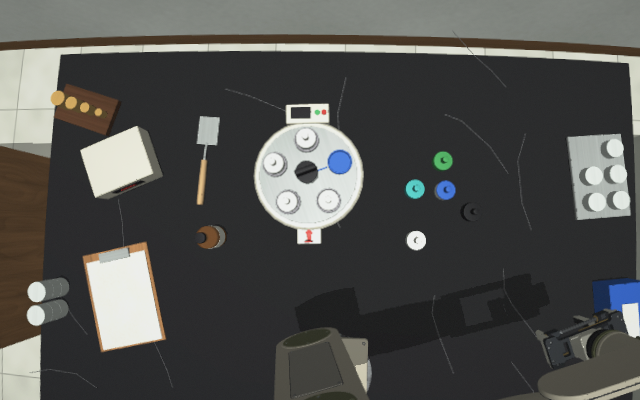

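View pics/side1.png

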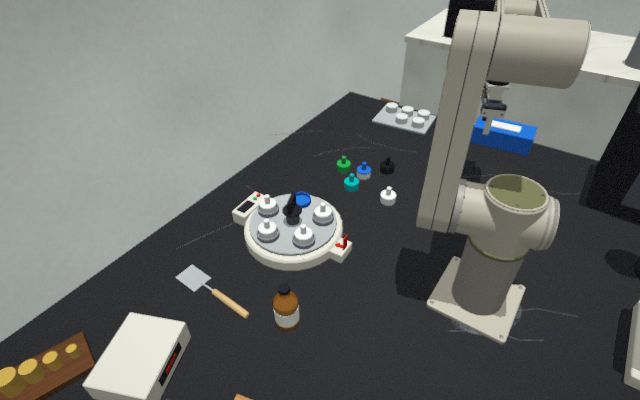

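The top view shows the sampler axis at about (308,176), the blue free pocket at (340,162) and the red pointer at (309,236). The objects that could be taken for the blue tin are:
- blue (445,190)
- turquoise (415,189)
- green (443,160)
- black (469,212)
- white (416,240)
- the blue pocket (340,162)
- the blue box (615,295)

I choose (445,190). The side view agrees, with the blue tin at (364,171).

```bash
cat >> h.py <<'E'
def ray(n,px,st=None):
    c=get_calibration(n); K=np.array([[c['fx'],0,c['cx']],[0,c['fy'],c['cy']],[0,0,1]])
    p=cv2.undistortPoints(np.array([[px]],float),K,c['dist_coeffs'])[0,0]
    d=np.array([p[0],p[1],1.])
    if n=='wrist':
        Rt=R.from_rotvec(st['orientation']).as_matrix(); M=c['mount']
        return Rt@M[:3,3]+st['tool_pos'], Rt@M[:3,:3]@d
    return np.array(c['eye']), R.from_rotvec(c['orientation']).as_matrix()@d
def at(n,px,z,st=None):
    e,d=ray(n,px,st); return e+d*(z-e[2])/d[2]
def blobs(im,lo,hi,minA=15):
    h=cv2.cvtColor(im,cv2.COLOR_RGB2HSV); m=cv2.inRange(h,lo,hi)
    k,l,s,c=cv2.connectedComponentsWithStats(m)
    return [(c[i].round(1),s[i].tolist()) for i in range(1,k) if s[i,4]>=minA]
E
python3 - <<'E'
from h import *
im=cv2.cvtColor(cv2.imread('pics/top1.png'),cv2.COLOR_BGR2RGB)
print('blue');
for c,s in blobs(im,(105,120,60),(125,255,255)): print(c,s,at('top',c,.032).round(4),at('top',c,.07).round(4))
print('red')
for c,s in blobs(im,(0,150,80),(8,255,255),5)+blobs(im,(172,150,80),(180,255,255),5): print(c,s,at('top',c,.085).round(4),at('top',c,.056).round(4))
# base outer circle (z .044)
g=cv2.cvtColor(im,cv2.COLOR_RGB2GRAY)
for p in [(308,172)]: print('axis@157/109/56',[at('top',p,z).round(3) for z in (.157,.109,.056)])
m=(cv2.inRange(g,110,255)); k,l,s,c=cv2.connectedComponentsWithStats(m); i=l[150,290]; print(s[i],c[i])
for n,p,z in [('turq',(415,189),.05),('green',(443,160),.05),('black',(469,212),.05),('white',(416,240),.05),('bottle',(211,237),.1)]: print(n,at('top',p,z).round(3))
crop=np.hstack([cv2.resize(im[110:250,240:375],None,fx=3,fy=3,interpolation=2),cv2.resize(im[140:260,395:490],None,fx=3.5,fy=3.5,interpolation=2)]) if 0 else np.hstack([cv2.resize(im[110:250,240:375],(400,415)),cv2.resize(im[140:260,395:490],(330,415))])
cv2.imwrite('pics/crop1.png',cv2.cvtColor(crop,cv2.COLOR_RGB2BGR))
E
```

```text
blue
[339.4 161.6] [328, 150, 24, 24, 448] [ 0.6378 -0.0119  0.032 ] [ 0.6312 -0.0118  0.07  ]
[445.7 189.6] [436, 180, 20, 20, 305] [ 0.5617 -0.3314  0.032 ] [ 0.5577 -0.3207  0.07  ]
[615.4 293.4] [592, 278, 48, 41, 1317] [ 0.2615 -0.8589  0.032 ] [ 0.2675 -0.8308  0.07  ]
red
[323.6 111.6] [322, 110, 4, 4, 13] [0.7744 0.0378 0.085 ] [0.7833 0.039  0.056 ]
[124.8 188.2] [123, 187, 4, 3, 5] [0.5368 0.6215 0.085 ] [0.5394 0.6382 0.056 ]
[308.5 231.7] [307, 231, 4, 2, 6] [0.4258 0.0706 0.085 ] [0.4254 0.0727 0.056 ]
[308.7 239.5] [307, 237, 5, 5, 13] [0.4038 0.0694 0.085 ] [0.4028 0.0714 0.056 ]
axis@157/109/56 [array([0.586, 0.072, 0.157]), array([0.593, 0.076, 0.109]), array([0.601, 0.08 , 0.056])]
[ 254  103  110  141 9835] [308.1831215  174.02338587]
turq [ 0.559 -0.236  0.05 ]
green [ 0.647 -0.318  0.05 ]
black [ 0.496 -0.396  0.05 ]
white [ 0.41  -0.241  0.05 ]
bottle [0.402 0.347 0.1  ]
```

View pics/crop1.png

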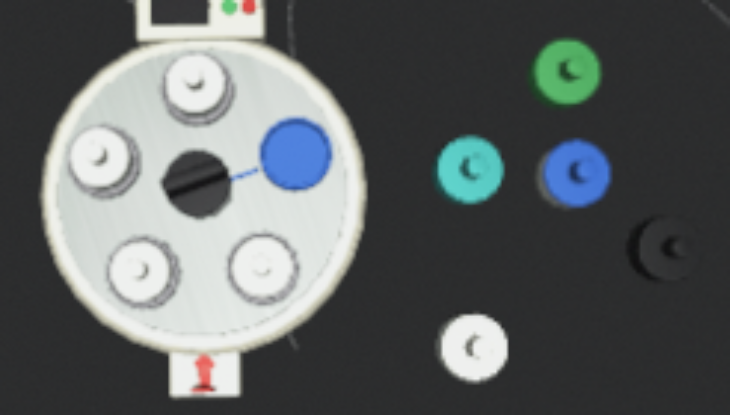

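The crop shows the blue tin, with its grip at (582,172), clearly apart from the turquoise, green, black and white tins. The blue mark on the bar points at the free pocket (295,153), and the red arrow is at (204,370). The carousel has to turn about 110° clockwise, so I'll move above it for a close look.

```bash
cat >> h.py <<'E'
def plan(p,yawdeg):
    s=read_state(); M=R.from_rotvec(s['orientation']).as_matrix()
    d=M.T@(np.array(p)-s['tool_pos'])/.5
    y=np.deg2rad(yawdeg); x=np.array([np.cos(y),np.sin(y),0]); z=np.array([0,0,-1.])
    T=np.c_[x,np.cross(z,x),z]; r=R.from_matrix(M.T@T).as_rotvec(degrees=True)/90
    print('t',round(s['t'],2),'pos',s['tool_pos'].round(4),'yaw',np.rad2deg(np.arctan2(M[1,0],M[0,0])).round(1),'q6',s['q'][5].round(2),'shift',d.round(3),'turn',r.round(3),'dist',np.linalg.norm(d*.5).round(3),'open',s['opening'].round(3))
E
python3 -c "
from h import *
plan((.595,.078,.30),113); plan((.34,-.34,.33),50)"
```

```text
Traceback (most recent call last):
  File "h.py", line 25, in plan
    print('t',round(s['t'],2),'pos',s['tool_pos'].round(4),'yaw',np.rad2deg(np.arctan2(M[1,0],M[0,0])).round(1),'q6',s['q'][5].round(2),'shift',d.round(3),'turn',r.round(3),'dist',np.linalg.norm(d*.5).round(3),'open',s['opening'].round(3))
                                                                                                                                                                                                                         ^^^^^^^^^^^^^^^^^^
AttributeError: 'float' object has no attribute 'round'
```

```bash
sed -i "s/,'open',s\['opening'\].round(3)/,'open',round(float(s['opening']),3)/" h.py
python3 -c "
from h import *
plan((.595,.078,.30),113); plan((.34,-.34,.33),50)"
```

```text
t 0.1 pos [ 0.2072 -0.5626  0.2177] yaw 20.2 q6 -0.09 shift [ 1.17  -0.935 -0.163] turn [-1.000e-03 -1.000e-03 -1.031e+00] dist 0.753 open 0.093
t 0.1 pos [ 0.2072 -0.5626  0.2177] yaw 20.2 q6 -0.09 shift [ 0.403 -0.326 -0.224] turn [-0.001 -0.    -0.331] dist 0.282 open 0.093
```

```bash
python3 -m crank '[[[0,0.08,-0.065,-0.05,0,0,-0.066],[0,0.16,-0.13,-0.1,0,0,-0.13],[0,0.24,-0.195,-0.15,0,0,-0.2],[0,0.32,-0.26,-0.2,0,0,-0.265],[0,0.4,-0.325,-0.224,0,0,-0.33]]]' 30
python3 -c "
from h import *
plan((.595,.078,.30),113); plan((.48,-.11,.32),85)"
```

```text
t: 0.72
tool_pos: [0.3396, -0.3402, 0.332]
orientation: [2.845, 1.329, 0.001]
force: [1.3, -0.1, -0.1]
opening: 0.0489
gripper_force: 0.0
t 0.72 pos [ 0.3396 -0.3402  0.332 ] yaw 50.1 q6 -0.2 shift [ 0.969 -0.145  0.064] turn [ 0.001  0.001 -0.699] dist 0.491 open 0.049
t 0.72 pos [ 0.3396 -0.3402  0.332 ] yaw 50.1 q6 -0.2 shift [ 0.533 -0.08   0.024] turn [ 0.001  0.    -0.388] dist 0.27 open 0.049
```

```bash
python3 -m crank '[[[0,0.107,-0.016,0,0,0,-0.08],[0,0.213,-0.032,0,0,0,-0.16],[0,0.32,-0.048,0,0,0,-0.24],[0,0.43,-0.064,0.01,0,0,-0.32],[0,0.533,-0.08,0.02,0,0,-0.39]]]'
python3 -c "
from h import *
plan((.595,.078,.30),113)"
```

```text
t: 1.35
tool_pos: [0.4805, -0.11, 0.3203]
orientation: [-2.312, -2.127, 0.0]
force: [1.8, 0.3, 0.5]
opening: 0.0467
gripper_force: 0.0
t 1.35 pos [ 0.4805 -0.11    0.3203] yaw 85.2 q6 -0.25 shift [0.394 0.197 0.041] turn [-0.    -0.    -0.308] dist 0.221 open 0.047
```

```bash
python3 -m crank '[[[0,0.1,0.05,0.01,0,0,-0.08],[0,0.2,0.1,0.02,0,0,-0.16],[0,0.3,0.15,0.03,0,0,-0.24],[0,0.394,0.197,0.04,0,0,-0.31],[0,0.394,0.197,0.04,0,0,-0.31]]]'
python3 - <<'E'
from h import *
plan((.595,.078,.30),113)
im=snap('wrist','w1.png')
E
```

```text
t: 1.98
tool_pos: [0.5953, 0.0791, 0.2982]
orientation: [-1.727, -2.62, 0.002]
force: [0.7, -0.5, 0.2]
opening: 0.0465
gripper_force: 0.0
t 1.98 pos [0.5953 0.0791 0.2982] yaw 113.2 q6 -0.36 shift [-0.002 -0.001 -0.004] turn [-0.002 -0.001  0.002] dist 0.002 open 0.046
```

View pics/w1.png

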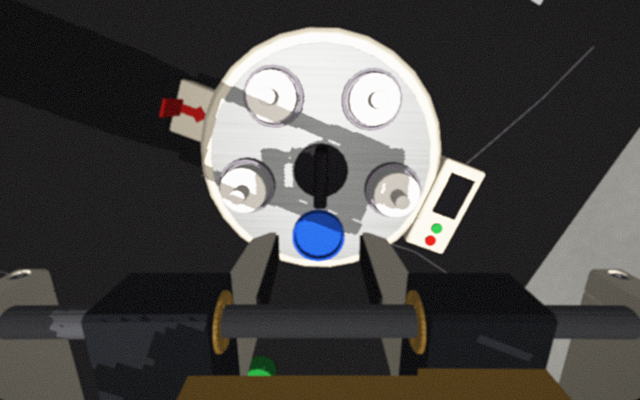

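The wrist view shows the collar at (320,170), the free pocket at (318,234), the red arrow and tab at (195,113) and (171,107), and the panel around (446,206). I'll turn these into positions.

```bash
python3 - <<'E'
from h import *
s=read_state(); im=cv2.cvtColor(cv2.imread('pics/w1.png'),cv2.COLOR_BGR2RGB)
W=lambda p,z: at('wrist',p,z,s)[:2]
ax=[]
# collar: dark comp.
g=cv2.cvtColor(im,cv2.COLOR_RGB2GRAY)
m=cv2.inRange(g,0,45); m2=np.zeros_like(m); m2[135:206,285:355]=m[135:206,285:355]
cs,_=cv2.findContours(m2,cv2.RETR_EXTERNAL,cv2.CHAIN_APPROX_NONE); c=max(cs,key=cv2.contourArea)
P=np.array([W(tuple(p[0].astype(float)),.109) for p in c]); (cx,cy),r=cv2.minEnclosingCircle(P.astype(np.float32)); print('collar',cx,cy,r)
# base: radial edges at z .044: bright->dark outermost
for z,Rr in ((.044,.165),):
    pts=[]
    c0=np.array([320,147.])
    for a in np.deg2rad(np.r_[195:350:3]):   # image angles upward arc
        ls=np.arange(160,90,-.5); 
        for L in ls:
            p=c0+L*np.array([np.cos(a),np.sin(a)])
            if p[1]<0: continue
            v=im[int(round(p[1])),int(round(p[0]))]
            if v.min()>120: pts.append(W(tuple(p),z)); break
    pts=np.array(pts)
    from scipy.optimize import least_squares
    f=least_squares(lambda q:np.hypot(*(pts-q[:2]).T)-q[2],[.595,.078,.165],loss='soft_l1',f_scale=.002); print('base',f.x,'med res',np.median(abs(f.fun)))
for c,st in blobs(im,(105,150,60),(125,255,255),200): print('blue',c,st,W(c,.073),W(c,.067))
for c,st in blobs(im,(0,150,80),(8,255,255),10)+blobs(im,(172,150,80),(180,255,255),10): print('red',c,st,W(c,.085),W(c,.055))
q=np.array([W(p,.05) for p in [(447.,157),(486,172),(442,254),(406,240)]]); print('panel',q, q.mean(0))
E
```

```text
collar 0.5970157980918884 0.07589899748563766 0.03677068278193474
base [0.59572927 0.08007848 0.16303581] med res 0.00035983963372686334
blue [318.  235.3] [293, 210, 51, 51, 2006] [ 0.63098099 -0.00893387] [ 0.63199234 -0.01139303]
red [180.3 109.5] [159, 99, 46, 23, 475] [0.41897878 0.07957419] [0.40745244 0.07387992]
red [429.9 240. ] [426, 236, 9, 9, 70] [0.76718548 0.04782242] [0.78315873 0.03962055]
red [178.2 102.9] [176, 101, 5, 6, 11] [0.41475008 0.08576726] [0.40288978 0.08056208]
red [166.5 110. ] [165, 107, 4, 7, 10] [0.40439245 0.07270051] [0.39171416 0.06646338]
panel [[0.74820507 0.15292174]
 [0.80638348 0.15558809]
 [0.81277075 0.02558321]
 [0.75429253 0.0247392 ]] [0.78041296 0.08970806]
```

```bash
python3 -c "
from h import *
plan((.5957,.080,.123),111.7)"
```

```text
t 2.02 pos [0.5949 0.0774 0.299 ] yaw 113.1 q6 -0.36 shift [0.004 0.004 0.352] turn [-0.002 -0.001  0.015] dist 0.176 open 0.047
```

```bash
python3 -m crank '[[[0,0.004,0.004,0.1,0,0,0.015],[0,0.004,0.004,0.2,0,0,0.015],[0,0.004,0.004,0.28,0,0,0.015],[0,0.004,0.004,0.33,0,0,0.015],[0,0.004,0.004,0.352,0,0,0.015]]]' 30
python3 -m crank '[[[0,0,0,0,0,0,0],[-1,0,0,0,0,0,0],[-1,0,0,0,0,0,0],[-1,0,0,0,0,0,0],[-1,0,0,0,0,0,0]]]' 30
python3 -c "
from h import *
plan((.5957,.080,.123),3)"
```

```text
t: 2.65
tool_pos: [0.5948, 0.0773, 0.123]
orientation: [-1.768, -2.594, 0.003]
force: [1.0, -0.2, 0.6]
opening: 0.0466
gripper_force: 0.0
t: 3.28
tool_pos: [0.5965, 0.0786, 0.1251]
orientation: [1.766, 2.597, 0.001]
force: [0.1, 0.5, 2.1]
opening: 0.0139
gripper_force: 30.0
t 3.27 pos [0.5965 0.0786 0.1251] yaw 111.6 q6 -0.33 shift [ 0.003 -0.001  0.004] turn [ 1.000e-03 -0.000e+00  1.206e+00] dist 0.003 open 0.014
```

```bash
python3 -m crank '[[[-1,0,0,0,0,0,0.08],[-1,0,0,0,0,0,0.18],[-1,0,0,0,0,0,0.28],[-1,0,0,0,0,0,0.38],[-1,0,0,0,0,0,0.48]]]' 30
python3 -m crank '[[[-1,0,0,0,0,0,0.1],[-1,0,0,0,0,0,0.2],[-1,0,0,0,0,0,0.3],[-1,0,0,0,0,0,0.4],[-1,0,0,0,0,0,0.5]]]' 30
python3 -c "
from h import *
plan((.5957,.080,.123),3);s=read_state();print(s['force'],s['wrist_torque'])"
```

```text
t: 3.9
tool_pos: [0.5926, 0.0786, 0.125]
orientation: [-2.6, -1.757, 0.01]
force: [-25.5, -0.0, 18.3]
opening: 0.0137
gripper_force: 30.1
t: 4.53
tool_pos: [0.5901, 0.0815, 0.1248]
orientation: [-3.071, -0.63, 0.019]
force: [-36.1, 11.0, 24.6]
opening: 0.0141
gripper_force: 30.1
t 4.53 pos [0.5901 0.0815 0.1248] yaw 23.2 q6 1.21 shift [0.009 0.007 0.004] turn [-0.004  0.008  0.224] dist 0.006 open 0.014
[-36.14542423  11.00272099  24.63818271] [1.80725983 5.72781844 0.22880268]
```

```bash
python3 -m crank '[[[-1,-0.005,-0.004,-0.002,0,0,0],[-1,-0.01,-0.008,-0.002,0,0,0.06],[-1,-0.01,-0.008,-0.002,0,0,0.15],[-1,-0.01,-0.008,-0.002,0,0,0.224],[-1,-0.01,-0.008,-0.002,0,0,0.224]]]' 30
python3 -c "
from h import *
plan((.5957,.080,.123),3);s=read_state();print(s['force'],s['wrist_torque'])"
```

```text
t: 5.15
tool_pos: [0.5896, 0.0831, 0.125]
orientation: [-3.136, -0.087, 0.001]
force: [0.8, 12.9, -3.2]
opening: 0.014
gripper_force: 30.2
t 5.15 pos [0.5896 0.0831 0.125 ] yaw 3.2 q6 1.57 shift [0.012 0.007 0.004] turn [-0.003  0.     0.002] dist 0.007 open 0.014
[ 0.76707662 12.90809791 -3.23052799] [ 1.83868327 -0.12041566  0.45815452]
```

```bash
python3 -m crank '[[[-1,0,-0.005,0,0,0,0],[-1,0,-0.005,0,0,0,0],[0,0,-0.005,0,0,0,0],[0,0,-0.005,0,0,0,0],[0,0,-0.005,0,0,0,0]]]' 30
python3 -m crank '[[[0,0,0,-0.06,0,0,0],[0,0,0,-0.16,0,0,0],[0,0,0,-0.26,0,0,0],[0,0,0,-0.36,0,0,0],[0,0,0,-0.36,0,0,0]]]' 30
python3 -c "
from h import *
plan((.5957,.080,.3),3); snap('wrist','w2.png')"
```

```text
t: 5.78
tool_pos: [0.5901, 0.0824, 0.126]
orientation: [3.14, 0.087, 0.001]
force: [-0.6, 0.6, -0.2]
opening: 0.0394
gripper_force: 0.0
t: 6.4
tool_pos: [0.5922, 0.0827, 0.312]
orientation: [-3.14, -0.087, -0.016]
force: [0.5, 0.9, 0.2]
opening: 0.0467
gripper_force: 0.0
t 6.4 pos [0.5922 0.0827 0.312 ] yaw 3.2 q6 1.57 shift [0.006 0.006 0.024] turn [ 0.    -0.006  0.002] dist 0.013 open 0.047
```

View pics/w2.png

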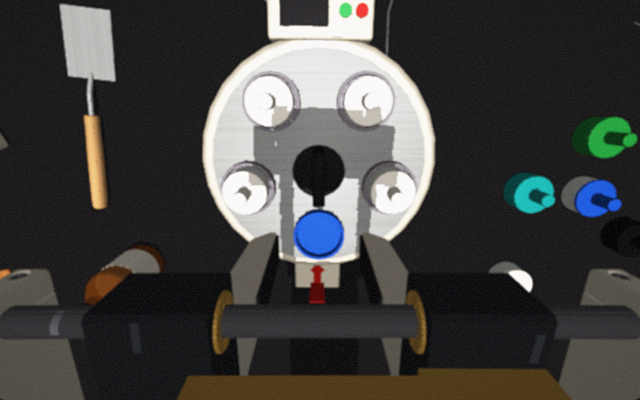

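The pocket (319,233) now sits next to the red arrow (317,280), the collar is at (318,170), and the panel is at the top. I'll put a number on the alignment.

```bash
cat > meas.py <<'E'
from h import *
from scipy.optimize import least_squares
def meas(fn,s,zp=.067):
    im=cv2.cvtColor(cv2.imread(fn),cv2.COLOR_BGR2RGB); W=lambda p,z: at('wrist',p,z,s)[:2]
    pts=[];c0=np.array([319,147.])
    for a in np.deg2rad(np.r_[130:250:3,290:410:3]):
        for L in np.arange(150,90,-.25):
            p=c0+L*np.array([np.cos(a),np.sin(a)])
            if im[int(round(p[1])),int(round(p[0]))].min()>110: pts.append(W(tuple(p),.044)); break
    pts=np.array(pts); f=least_squares(lambda q:np.hypot(*(pts-q[:2]).T)-q[2],[.595,.08,.165],loss='soft_l1',f_scale=.001).x
    print('base',f.round(4)); A=f[:2]
    ang=lambda p:np.rad2deg(np.arctan2(*(p-A)[::-1])).round(2)
    for c,st in blobs(im,(105,150,60),(125,255,255),200):
        p=W(c,zp); print('blue',c,st,p.round(4),'ang',ang(p),'r',np.hypot(*(p-A)).round(4))
    for c,st in blobs(im,(0,150,80),(8,255,255),10)+blobs(im,(172,150,80),(180,255,255),10):
        for z in (.05,.085): p=W(c,z); print('red',c,st[4],z,p.round(4),'ang',ang(p))
E
python3 - <<'E'
from meas import *
meas('pics/w2.png',read_state())
E
```

```text
base [0.5956 0.0829 0.1599]
blue [597.1 198.7] [575, 179, 47, 39, 1346] [ 0.5692 -0.2951] ang -93.99 r 0.3789
blue [318.3 234.2] [294, 210, 49, 49, 1893] [0.4962 0.0775] ang -176.92 r 0.0996
red [361.8  10. ] 118 0.05 [0.7819 0.0412] ang -12.61
red [361.8  10. ] 118 0.085 [0.7729 0.045 ] ang -12.07
red [316.5 284.8] 295 0.05 [0.4045 0.0752] ang -177.71
red [316.5 284.8] 295 0.085 [0.4266 0.0762] ang -177.74
```

```bash
python3 -c "
from h import *
plan((.577,-.125,.28),25);plan((.562,-.331,.20),45)"
```

```text
t 6.45 pos [0.5912 0.0826 0.3086] yaw 3.2 q6 1.57 shift [-0.052  0.413  0.057] turn [ 0.001 -0.003 -0.242] dist 0.21 open 0.047
t 6.45 pos [0.5912 0.0826 0.3086] yaw 3.2 q6 1.57 shift [-0.105  0.823  0.217] turn [ 0.001 -0.003 -0.465] dist 0.429 open 0.047
```

```bash
python3 -m crank '[[[0,-0.012,0.1,0,0,0,-0.06],[0,-0.025,0.22,0,0,0,-0.12],[0,-0.038,0.34,0.02,0,0,-0.18],[0,-0.05,0.46,0.04,0,0,-0.24],[0,-0.065,0.58,0.06,0,0,-0.3]]]'
python3 -c "
from h import *
plan((.562,-.331,.20),45)"
```

```text
t: 7.08
tool_pos: [0.5725, -0.2102, 0.2732]
orientation: [-3.03, -0.823, 0.003]
force: [1.2, 0.6, 0.1]
opening: 0.0466
gripper_force: 0.0
t 7.08 pos [ 0.5725 -0.2102  0.2732] yaw 30.4 q6 0.6 shift [-0.14   0.198  0.146] turn [-0.002  0.001 -0.162] dist 0.142 open 0.047
```

```bash
python3 -m crank '[[[0,-0.045,0.065,0.04,0,0,-0.05],[0,-0.09,0.13,0.09,0,0,-0.1],[0,-0.14,0.198,0.13,0,0,-0.162],[0,-0.14,0.198,0.146,0,0,-0.162],[0,-0.14,0.198,0.146,0,0,-0.162]]]'
python3 - <<'E'
from h import *
plan((.562,-.331,.20),45); s=read_state()
im=snap('wrist','w3.png'); t=snap('top','top2.png')
for c,st in blobs(im,(105,120,60),(125,255,255),100): print('w blue',c,st,at('wrist',c,.045,s).round(4))
for c,st in blobs(t,(105,120,60),(125,255,255)): print('top blue',c,st,at('top',c,.067).round(4))
for c,st in blobs(t,(0,120,80),(8,255,255),5)+blobs(t,(172,120,80),(180,255,255),5): print('red',c,st,at('top',c,.085).round(4),at('top',c,.056).round(4))
a=cv2.resize(t[100:250,235:385],(500,500)); b=cv2.resize(im[50:400,150:500],(300,300)); cv2.imwrite('pics/c2.png',cv2.cvtColor(np.hstack([a,np.vstack([b,np.zeros((200,300,3),np.uint8)])]),cv2.COLOR_RGB2BGR))
E
```

```text
t: 7.7
tool_pos: [0.5619, -0.3284, 0.2003]
orientation: [-2.902, -1.193, 0.003]
force: [-0.4, 0.4, 0.4]
opening: 0.0467
gripper_force: 0.0
t 7.7 pos [ 0.5619 -0.3284  0.2003] yaw 44.7 q6 0.18 shift [-0.004  0.004  0.001] turn [-0.003  0.    -0.003] dist 0.003 open 0.047
w blue [318.7 179.2] [292, 154, 54, 51, 2133] [ 0.5646 -0.3264  0.045 ]
top blue [442.6 187.3] [437, 180, 15, 20, 141] [ 0.5644 -0.3125  0.067 ]
top blue [308.1 207.5] [297, 196, 24, 24, 452] [0.4955 0.0753 0.067 ]
top blue [614.4 320. ] [592, 278, 48, 89, 3099] [ 0.1891 -0.8313  0.067 ]
red [323.5 111.5] [322, 110, 4, 4, 16] [0.7747 0.0381 0.085 ] [0.7836 0.0393 0.056 ]
red [308.6 235.7] [305, 230, 7, 12, 46] [0.4145 0.07   0.085 ] [0.4138 0.0721 0.056 ]
```

View pics/c2.png

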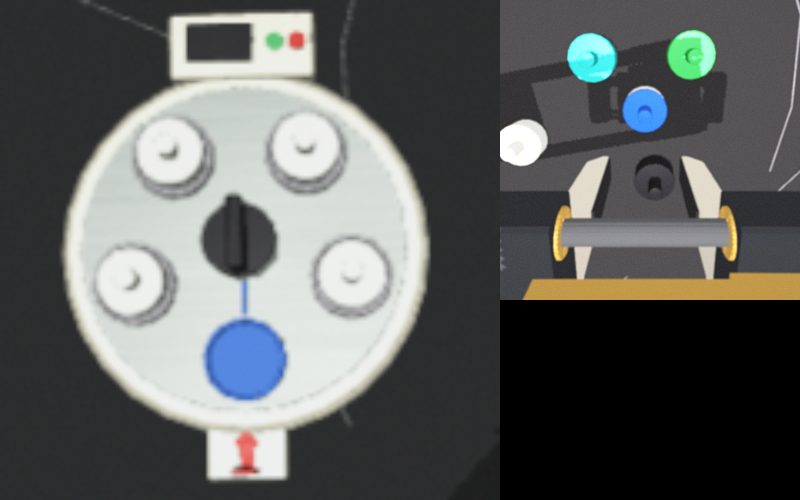

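The left crop shows the pocket (246,359), the blue line (244,296), the axis and the arrow (246,452) all in line. In the right crop the blue tin is centred between the fingers at (645,108), and the neighbours are clear of the closing line. I'll go down and grip.

```bash
python3 -m crank '[[[0,-0.002,0.002,0.1,0,0,0],[0,-0.002,0.002,0.2,0,0,0],[0,-0.002,0.002,0.27,0,0,0],[0,-0.002,0.002,0.31,0,0,0],[0,-0.002,0.002,0.326,0,0,0]]]' 25
python3 -m crank '[[[0,0,0,0,0,0,0],[-1,0,0,0,0,0,0],[-1,0,0,0,0,0,0],[-1,0,0,0,0,0,0],[-1,0,0,0,0,0,0]]]' 25
```

```text
t: 8.43
tool_pos: [0.5633, -0.3302, 0.0395]
orientation: [-2.904, -1.198, 0.0]
force: [1.0, -0.3, -0.0]
opening: 0.0463
gripper_force: 0.0
t: 9.05
tool_pos: [0.5631, -0.3309, 0.0401]
orientation: [2.904, 1.197, 0.0]
force: [-2.1, 0.2, 3.0]
opening: 0.0177
gripper_force: 25.0
```

```bash
python3 -m crank '[[[-1,0,0,-0.03,0,0,0],[-1,0,0,-0.12,0,0,0],[-1,0,0,-0.22,0,0,0],[-1,0,0,-0.33,0,0,0],[-1,0,0,-0.4,0,0,0]]]'
python3 -c "
from h import *
plan((.4955,.0775,.24),3);plan((.53,-.13,.24),24)"
```

```text
t: 9.68
tool_pos: [0.5637, -0.3314, 0.2443]
orientation: [2.901, 1.195, 0.004]
force: [1.4, -0.3, -2.2]
opening: 0.0176
gripper_force: 25.0
t 9.68 pos [ 0.5637 -0.3314  0.2443] yaw 44.8 q6 0.18 shift [ 0.479 -0.677  0.006] turn [ 0.003 -0.002  0.464] dist 0.415 open 0.018
t 9.68 pos [ 0.5637 -0.3314  0.2443] yaw 44.8 q6 0.18 shift [ 0.236 -0.333  0.007] turn [ 0.003 -0.001  0.231] dist 0.204 open 0.018
```

```bash
python3 -m crank '[[[-1,0.04,-0.06,0,0,0,0.04],[-1,0.09,-0.13,0,0,0,0.09],[-1,0.14,-0.2,0,0,0,0.14],[-1,0.19,-0.27,0,0,0,0.19],[-1,0.24,-0.34,0,0,0,0.235]]]'
python3 -c "
from h import *
plan((.4955,.0775,.24),3)"
```

```text
t: 10.3
tool_pos: [0.528, -0.1244, 0.2405]
orientation: [3.075, 0.639, 0.001]
force: [1.1, 0.5, -1.5]
opening: 0.0169
gripper_force: 25.0
t 10.3 pos [ 0.528  -0.1244  0.2405] yaw 23.5 q6 0.84 shift [ 0.101 -0.396  0.001] turn [ 0.    -0.     0.228] dist 0.204 open 0.017
```

```bash
python3 -m crank '[[[-1,0.025,-0.1,0,0,0,0.06],[-1,0.05,-0.2,0,0,0,0.12],[-1,0.08,-0.31,0,0,0,0.18],[-1,0.101,-0.396,0,0,0,0.228],[-1,0.101,-0.396,0,0,0,0.228]]]'
python3 - <<'E'
from h import *
plan((.4955,.0775,.15),3)
s=read_state(); im=snap('wrist','w4.png')
for c,st in blobs(im,(105,120,60),(125,255,255),60): print(c,st,at('wrist',c,.067,s).round(4))
plan((.4955,.0775,.15),3)
E
```

```text
t: 10.92
tool_pos: [0.4946, 0.0787, 0.2405]
orientation: [-3.14, -0.091, -0.001]
force: [0.0, -1.0, -1.4]
opening: 0.0175
gripper_force: 25.0
t 10.93 pos [0.4946 0.0787 0.2405] yaw 3.3 q6 1.57 shift [0.001 0.003 0.181] turn [-0.    -0.001  0.004] dist 0.091 open 0.018
[320.  127.5] [319, 116, 3, 24, 72] [0.5506 0.0804 0.067 ]
[320.  169.1] [288, 145, 65, 49, 2273] [0.5058 0.0777 0.067 ]
[318.7 232. ] [272, 195, 94, 87, 4420] [0.431  0.0748 0.067 ]
t 10.97 pos [0.495  0.077  0.2404] yaw 3.3 q6 1.57 shift [ 0.001 -0.001  0.181] turn [ 0.    -0.001  0.003] dist 0.09 open 0.017
```

View pics/w4.png

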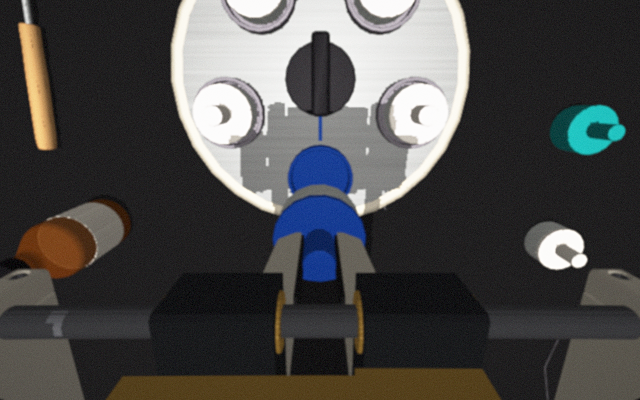

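The pocket (320,175) is partly hidden behind the held tin, whose lid is at (319,220). Both are in the same column. I'll compare the pocket's top edge and the lid with model circles.

```bash
python3 - <<'E'
from h import *
s=read_state(); s['tool_pos']=np.array([.495,.0776,.2404])
W=lambda p,z: at('wrist',p,z,s).round(4)
for z in (.073,.061): 
    a,b,c=W((288,174),z),W((353,174),z),W((320,145),z); print('pocket z',z,'L',a,'R',b,'diam',np.hypot(*(a-b)[:2]).round(4),'top',c)
zl=.2404-.0395+.030
a,b=W((272,225),zl),W((366,225),zl); print('lid',a,b,np.hypot(*(a-b)[:2]).round(4),(a+b)/2,'top edge',W((319.,195),zl+.002))
E
```

```text
pocket z 0.073 L [0.5   0.111 0.073] R [0.5041 0.0404 0.073 ] diam 0.0707 top [0.5334 0.0781 0.073 ]
pocket z 0.061 L [0.4973 0.112  0.061 ] R [0.5015 0.0389 0.061 ] diam 0.0732 top [0.5318 0.078  0.061 ]
lid [0.5045 0.106  0.2309] [0.5077 0.0496 0.2309] 0.0565 [0.5061 0.0778 0.2309] top edge [0.5255 0.079  0.2329]
```

```bash
python3 -m crank '[[[-1,0,0.0025,0.05,0,0,0],[-1,0,0.0025,0.12,0,0,0],[-1,0,0.0025,0.19,0,0,0],[-1,0,0.0025,0.23,0,0,0],[-1,0,0.0025,0.24,0,0,0]]]'
python3 - <<'E'
from h import *
plan((.4955,.0765,.1005),3); snap('wrist','w5.png'); plan((.4955,.0765,.1005),3); print(read_state()['force'])
E
```

```text
t: 11.6
tool_pos: [0.4944, 0.0733, 0.1183]
orientation: [3.14, 0.084, -0.004]
force: [-0.0, 0.7, -2.8]
opening: 0.0174
gripper_force: 25.0
t 11.6 pos [0.4944 0.0733 0.1183] yaw 3.1 q6 1.56 shift [ 0.003 -0.006  0.036] turn [0.    0.002 0.001] dist 0.018 open 0.017
t 11.65 pos [0.4949 0.0736 0.1187] yaw 3.1 q6 1.56 shift [ 0.002 -0.006  0.036] turn [0.    0.001 0.001] dist 0.018 open 0.017
[-0.2077414   0.05436482 -2.1422157 ]
```

View pics/w5.png

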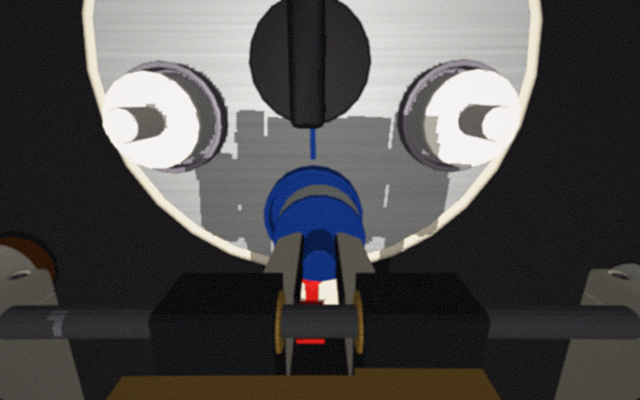

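The held lid is centred at about column 319 and the pocket (265–363) at about 314, so the tin sits about 4 mm too far to the right. I'll check the tool-x offset as well.

```bash
python3 - <<'E'
from h import *
s=read_state(); im=cv2.cvtColor(cv2.imread('pics/w5.png'),cv2.COLOR_BGR2RGB)
h=cv2.cvtColor(im,cv2.COLOR_RGB2HSV); m=cv2.inRange(h,(105,120,50),(125,255,255))
M=R.from_rotvec(s['orientation']).as_matrix()
W=lambda p,z: (M.T@(at('wrist',p,z,s)-s['tool_pos']))[:2]
for r in range(164,236,6):
    c=np.flatnonzero(m[r,240:400])+240
    if len(c): print(r,c[0],c[-1], np.split(c,np.flatnonzero(np.diff(c)>1)+1).__len__(), (W((c[0],r),.073)*1e3).round(1),(W((c[-1],r),.073)*1e3).round(1))
col=np.flatnonzero(np.diff(m[150:240,314].astype(int)))+150; print('col314 edges',col)
print('pocket top edge x',W((314,col[0]+1),.073)*1e3)
for r in col: print(r,'lid z .112',W((316,r),.112)*1e3)
E
```

```text
170 294 332 1 [ 37.1 -16.7] [37.1  9.4]
176 284 342 1 [ 32.9 -23.7] [32.9 16.3]
182 277 349 1 [ 28.6 -28.7] [28.6 21.3]
188 273 353 2 [ 24.3 -31.7] [24.3 24.2]
194 270 356 2 [ 19.9 -34. ] [19.9 26.5]
200 267 358 3 [ 15.5 -36.3] [15.5 28. ]
206 265 360 3 [ 11.  -37.9] [11.  29.6]
212 264 361 3 [  6.5 -38.9] [ 6.5 30.5]
218 264 361 1 [  1.9 -39.1] [ 1.9 30.7]
224 265 362 1 [ -2.7 -38.6] [-2.8 31.6]
230 267 363 1 [ -7.4 -37.4] [-7.5 32.5]
col314 edges [158 165 184 195]
pocket top edge x [44.70892225 -2.96520071]
158 lid z .112 [52.14212201 -1.28202087]
165 lid z .112 [48.20914722 -1.29144587]
184 lid z .112 [37.26542662 -1.31757562]
195 lid z .112 [30.74461215 -1.33308028]
```

```bash
python3 -m crank '[[[-1,0.003,-0.0085,0,0,0,0],[-1,0.003,-0.0085,0,0,0,0],[-1,0.003,-0.0085,0,0,0,0],[-1,0.003,-0.0085,0.003,0,0,0],[-1,0.003,-0.0085,0.006,0,0,0]]]'
python3 - <<'E'
from h import *
plan((.4955,.0765,.1005),3); s=read_state(); im=snap('wrist','w6.png')
h=cv2.cvtColor(im,cv2.COLOR_RGB2HSV); m=cv2.inRange(h,(105,120,50),(125,255,255))
M=R.from_rotvec(s['orientation']).as_matrix()
W=lambda p,z: (M.T@(at('wrist',p,z,s)-s['tool_pos']))[:2]*1e3
for r in range(164,236,10):
    c=np.flatnonzero(m[r,240:400])+240
    if len(c): 
        k=[(int(a[0]),int(a[-1])) for a in np.split(c,np.flatnonzero(np.diff(c)>1)+1)]; print(r,k, (W((c[0],r),.073)).round(1),(W((c[-1],r),.073)).round(1))
cv2.imwrite('pics/w6c.png',cv2.resize(cv2.cvtColor(im[140:300,220:420],cv2.COLOR_RGB2BGR),None,fx=3,fy=3,interpolation=2))
E
```

```text
t: 12.28
tool_pos: [0.4966, 0.0791, 0.1166]
orientation: [3.14, 0.086, 0.0]
force: [-0.4, 0.6, -1.6]
opening: 0.0177
gripper_force: 25.0
t 12.28 pos [0.4966 0.0791 0.1166] yaw 3.1 q6 1.57 shift [-0.002  0.005  0.032] turn [ 0.    -0.     0.001] dist 0.016 open 0.018
174 [(301, 340)] [ 34.7 -11.9] [34.7 14.8]
184 [(287, 321), (324, 355)] [ 27.7 -21.6] [27.7 25.3]
194 [(280, 292), (347, 362)] [ 20.5 -26.7] [20.5 30.4]
204 [(275, 283), (291, 347), (355, 367)] [ 13.2 -30.5] [13.2 34.2]
214 [(272, 279), (281, 369)] [  5.7 -32.9] [ 5.7 35.9]
224 [(272, 369)] [ -1.9 -33.2] [-1.9 36.3]
234 [(274, 289), (302, 336), (349, 367)] [ -9.7 -32.1] [-9.7 35.2]
```

View pics/w6c.png

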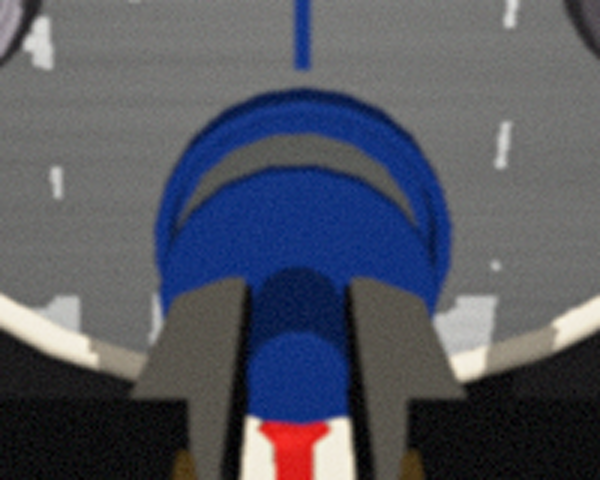

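The rim (272–369) and the lid (about 319.5) are now nearly concentric, leaving about 1 mm to correct. I'll go down slowly and watch the force.

```bash
python3 -m crank '[[[-1,0.001,0.0025,0.004,0,0,0],[-1,0.001,0.0025,0.01,0,0,0],[-1,0.001,0.0025,0.016,0,0,0],[-1,0.001,0.0025,0.02,0,0,0],[-1,0.001,0.0025,0.024,0,0,0]]]'
python3 -c "
from h import *
plan((.4955,.0765,.1005),3);print(read_state()['force'])"
```

```text
t: 12.95
tool_pos: [0.4971, 0.0779, 0.1045]
orientation: [-3.14, -0.085, 0.0]
force: [-0.1, 1.2, -2.7]
opening: 0.0176
gripper_force: 25.0
t 12.95 pos [0.4971 0.0779 0.1045] yaw 3.1 q6 1.57 shift [-0.003  0.003  0.008] turn [-0.     0.     0.001] dist 0.004 open 0.018
[-0.13045996  1.1536436  -2.71389793]
```

```bash
python3 -m crank '[[[-1,0,0,0.002,0,0,0],[-1,0,0,0.004,0,0,0],[-1,0,0,0.006,0,0,0],[-1,0,0,0.007,0,0,0],[-1,0,0,0.007,0,0,0]]]'
```

```text
t: 13.58
tool_pos: [0.4971, 0.0778, 0.1012]
orientation: [3.14, 0.085, 0.0]
force: [-0.0, -0.6, -1.9]
opening: 0.0175
gripper_force: 25.0
```

```bash
python3 -m crank '[[[-1,0,0,0.001,0,0,0],[-1,0,0,0.002,0,0,0],[-1,0,0,0.002,0,0,0],[-1,0,0,0.002,0,0,0],[-1,0,0,0.002,0,0,0]]]'
```

```text
t: 14.2
tool_pos: [0.4974, 0.0779, 0.101]
orientation: [3.14, 0.085, 0.001]
force: [-4.4, -0.1, 7.1]
opening: 0.0174
gripper_force: 25.0
```

The tin has touched the floor of the pocket: +7 N at TCP 0.101, which puts its underside at 0.061. I'll release and back off upwards.

```bash
python3 -m crank '[[[-0.2,0,0,0,0,0,0],[-0.2,0,0,0,0,0,0],[-0.2,0,0,0,0,0,0],[-0.2,0,0,0,0,0,0],[-0.2,0,0,0,0,0,0]]]'
python3 -m crank '[[[-0.2,0,0,-0.03,0,0,0],[-0.2,0,0,-0.08,0,0,0],[-0.2,0,0,-0.16,0,0,0],[-0.2,0,0,-0.26,0,0,0],[-0.2,0,0,-0.36,0,0,0]]]'
python3 -m crank '[[[0,0,0.1,0,0,0,0],[0,0,0.2,0,0,0,0],[0,0,0.32,0,0,0,0],[0,0,0.44,0,0,0,0],[0,0,0.55,0,0,0,0]]]'
python3 - <<'E'
from h import *
t=snap('top','top3.png'); sd=snap('side','side3.png')
a=cv2.resize(t[100:250,235:385],(400,400),interpolation=2); b=cv2.resize(sd[170:280,230:370],(400,400),interpolation=2)
cv2.imwrite('pics/fin.png',cv2.cvtColor(np.hstack([a,b]),cv2.COLOR_RGB2BGR))
for c,st in blobs(t,(105,120,60),(125,255,255)): print('top blue',c,st,at('top',c,.093).round(4))
E
```

```text
t: 14.82
tool_pos: [0.4971, 0.0779, 0.1001]
orientation: [-3.14, -0.085, 0.0]
force: [0.2, 1.1, -0.2]
opening: 0.0371
gripper_force: 0.0
t: 15.45
tool_pos: [0.4969, 0.0778, 0.2829]
orientation: [-3.14, -0.085, -0.002]
force: [0.5, -0.4, 0.4]
opening: 0.0372
gripper_force: 0.0
t: 16.08
tool_pos: [0.512, -0.1989, 0.2816]
orientation: [3.14, 0.085, 0.002]
force: [0.6, 0.0, 0.5]
opening: 0.0464
gripper_force: 0.0
top blue [308.1 207.5] [297, 196, 24, 24, 451] [0.4942 0.0733 0.093 ]
top blue [614.4 320. ] [592, 278, 48, 89, 3098] [ 0.195  -0.8121  0.093 ]
```

View pics/fin.png

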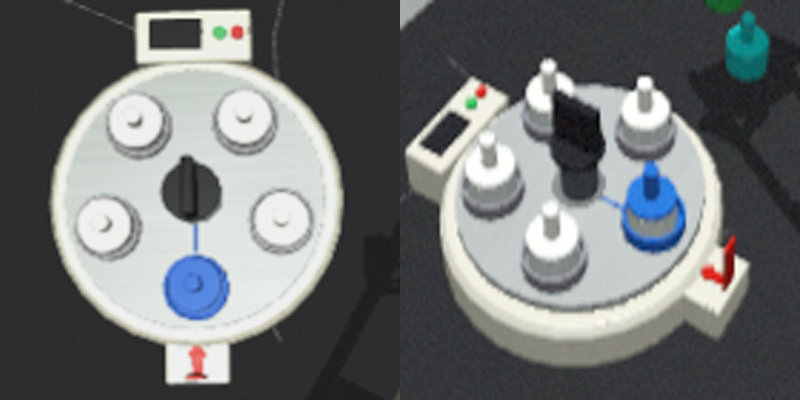

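The blue tin sits upright in the pocket (196,288), in line with the arrow (197,362). The pocket is at the same pixel as before loading, (308.1,207.5) in the full top picture, and the robot is clear. I'm handing in.

```bash
python3 -c "
from plant import *
print(close_job())"
```

```text
the job is handed in; nothing more can be done
None
```

I turned the carousel until the free pocket faced the red pointer (within about 1°), set the blue tin upright on the pocket floor, and handed the job in at about 16 s; no verdict came back.

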